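Cock and trip a spring press to set a binding post

TASK

Set the brass binding post in the card stack with the spring press: draw the black knob straight up until the catch takes, stopping softly at the rubber end stop just past it (do not haul hard on that stop), and let go so that the catch alone holds the striker up. Then press the side lever down to trip it and take your hand away, so that the spring's blow, and never a push of yours on the knob, drives the post's head home onto the cards; leave the other things on the desk where they are.

Things in the scene. Friction and masses are not known exactly. Their poses are not given: they have to be found in the camera images.
- press: Grey steel desk press, fixed to the desk: foot 150 x 120 x 12 mm, on it a stack of cards 12 mm thick, above them a head whose top is 122 mm above the desk. Origin: on the desk straight below the striker's vertical axis. z up; y points from the striker to the side lever; x to the neck at the back. The head reaches from x = -26 to +86 and y = -27 to +33 mm.
- knob (a point): Middle of the black round knob on top of the striker rod, 24 mm in diameter and 26 mm tall, axis vertical; moves with the striker. At rest it is 150 mm above the desk, its lower end 15 mm above the top of the head. Pinch it from above, from any side.
- striker (a joint): How far the striker (rod and knob, 0.2 kg) stands above its start, m: about 0 at first, -0.006 when the post is home. A spring pulls it down: lifting takes about 8 N at first and 0.1 N more per mm, 10 to 14 N where it catches. About 20 mm before it catches, a nut begins to rub past the catch: up to 4 N more for 8 mm, then 1 or 2 N until the click.
- bush (a point): Where the rod leaves the head's top, on the striker's axis. Hidden in the head: the catch takes at a lift of 23 to 53 mm, set by a nut anew each time; it cannot be seen or read. From 2 mm past that point a rubber stop adds 3 N per mm (12 N, 4 mm, at most, or it is spoilt). A steady 6 to 9 N over the spring pull means stop reached and catch taken; let down, the striker rests on the catch.
- binding_post (a joint): How far the brass post has been driven down, m: 0 to 0.001 at the start (head 5 to 6 mm proud of the cards), 0.006 home. A grip of 15 N in the cards holds it; the resting striker does not move it, the striker's blow from the catch does.
- post_head (a point): Top of the post's brass head, 14 mm in diameter and 3 mm thick, on the striker's axis in the throat under the head: 33 mm above the desk at the start, 27 mm when home.
- trip_lever (a joint): Angle of the side lever, rad: 0 at rest, grows as its pad is pressed down, stop at 0.38. The first 0.05 rad are play; it trips the catch at about 0.2 to 0.25 rad (pad 18 to 23 mm down) with about 3 to 4 N on the pad; it springs back when let go.
- lever_pad (a point): Top centre of the lever's black pad, 30 mm (along press x) by 36 mm (along press y), 105 mm from the striker's axis along press y, 98 mm above the desk at rest. Pressed 22 mm down it also moves about 7 mm outwards. Keep the gripper's body clear of the drawn knob (its top is then up to 217 mm high): turn the gripper's wide side along press x.
- tape_roll: Roll of tape lying flat, 104 mm across, 25 mm high: leave it alone. Origin at its underside.
- stapler: Desk stapler, 148 x 63 x 44 mm: leave it alone. Origin at its underside.
- sticky_notes: Pad of sticky notes, 87 x 87 x 17 mm: leave it alone. Origin at its underside.
- mint_tin: Round tin, 68 mm across, 43 mm high: leave it alone. Origin at its underside.

How it is judged:
On the way, in this order (a step that is already met when the one before it is completed fails the run):
1. the striker is held up by the catch alone, the robot's fingers off it, with the post not yet driven (value of joint striker above 0.02 m and not (contact force between the fingers and striker above 0.5 N) and velocity of joint striker between -0.01 and 0.01 m/s and value of joint binding_post below 0.002 m), for 0.3 s.
2. the lever is pressed and the striker is off the catch and down (value of joint striker below 0.003 m and value of joint trip_lever above 0.1 rad and value of joint binding_post above 0.0045 m).
At the end, for the whole second after the job is handed in: The post is driven at least 4.5 mm of its 6 mm, the striker is down on it (striker below 3 mm), and the lever has sprung back (under 0.05 rad) (value of joint binding_post above 0.0045 m and value of joint striker below 0.003 m and value of joint trip_lever below 0.05 rad); the robot touches nothing.
It fails at once if the rubber end stop squeezed with more than 12 N (contact force between stop_pad_c0 and depth_nut_c0 above 12 N).
It fails at once if the post moved while the hand is on the striker (contact force between the fingers and striker above 0.5 N and velocity of joint binding_post above 0.02 m/s).
It fails at once if the tape roll, stapler, sticky notes or round tin pushed more than 15 mm from its place (distance of any of tape_roll, stapler, sticky_notes, mint_tin from where it was at the start of the episode above 0.015 m).
It also fails if it takes over 64 s, if anything falls off the work surface, if the arm or the gripper's body presses on something with over 40 N, if the wrist force passes 120 N, or if a joint passes its speed limit or range.

ROBOT

A 6-joint arm with a two-finger parallel gripper is mounted at the origin on the work surface; the furniture and walls round the work are solid. World frame = base frame: x ahead of the robot, y to its left, z up, the work surface at z = 0. Lengths are in m, angles in rad, forces in N, time in s.
With the tool pointing down it reaches from about 0.375 to 0.925 m from the base axis. Payload 5.7 kg.
Tool frame: the origin (TCP) lies midway between the tips of the shut fingers; the grasp point (between the pads) lies 19 mm behind it; z points along the fingers, y is the line along which they close (so a half turn about z gives the same grasp; the last joint's range is limited). The gripper opens to 88 mm and grips with 3 to 60 N. Pads are 20 mm wide; open, the fingers measure 115 mm over their backs; the gripper's body (75 mm by 178 mm) begins 61 mm behind the grasp point.
Start: joints at [1.096, 0.359, 1.51, -0, 1.272, -0.115], TCP at [0.211, 0.562, 0.223] pointing down, gripper open.
Joint ranges: [-2.97, 2.97], [-1.01, 2.36], [0.21, 2.38], [-0.96, 4.11], [0.2, 2.71], [-2.98, 2.98]. Speed limits (rad/s): [2.39, 2.39, 3.14, 3.14, 3.14, 3.14].

INTERFACE

Orientations are given as a unit quaternion [x, y, z, w].
In Python, from bench import arm gives the robot as it stands.
- The arm moves only by the tool step_arm, never from a script. Its argument "deltas" is a list of rows, each a list of 3 entries, a list of its own where there are three numbers: the finger opening in mm, from 0 to 87.8, then the shift along the world's x, y, z normalised to -1 to 1, where 1 is 1000 mm, then the turn about the world's z normalised to -1 to 1, where 1 is 0.5 rad. A call has 1 to 12 rows; each row shifts and turns the commanded pose from where the row before left it; what a row does not reach is not made up. A row lasts 1/8 s, in which the tool goes at most 62.5 mm and 10.7 degrees, less where a joint would pass 70% of its speed; a pose out of reach is approached as far as the arm can. A call with a number of a shift or a turn outside -1 to 1 is refused whole. A call with a gripper value outside its range is refused whole. The fingers move at their own pace and stop on an object; the grip force is fixed at half the most. Time passes only in rows, so rows that do not move let the fingers close. It gives the time, the measured TCP pose, the force, the opening and the grip force at its end, in the units of the state.
- arm.read_state(): the state, without advancing time (a new reading comes with each control period).
- arm.camera(name): name is "side" or "top" or "wrist"; returns a dict with "img" (384x512x3 uint8, red, green, blue), "camera_matrix" (3x3 intrinsics, pixels), "rvec" (rotation vector, rad) and "tvec" (3), from world to camera coordinates, as OpenCV has them; the wrist camera has in their place "hand_eye" (4x4, takes a point from camera to tool coordinates, whose origin is the TCP and whose axes are the flange's). Camera axes: x right, y down, z forward; pixel columns grow to the right and rows downward; lengths in m; the calibration is good to about 2 mm. The wrist camera is an equidistant fisheye: a pixel r from the principal point sees the ray r / f radians off the axis. A picture is of the moment at which its call begins: read the wrist's pose just before it. There is no depth.
- arm.sign_off(): hands the job in; it is judged then, once.
The state is a dict: "clock": time; "joint_pos": joint angles; "joint_vel": joint speeds; "effort": joint torques, N m; "tcp_pos": TCP position; "tcp_rot": TCP orientation; "ft_force": force on the tool from outside, world axes, zero at the start; "moment": the same for the moment, N m; "finger_gap": finger opening in m; "gripper_force": force on a finger pad.
Only numpy, scipy, OpenCV 4.12 (cv2) and the standard library are available. Lean on these libraries where they do the work, as an engineer would, in place of code of your own. Each camera call takes 0.05 s, during which the arm holds its last target. There are 200 camera calls.

## Working session

There is one attempt and no reset: what is moved stays moved. The work goes in short steps, Python scripts to look and compute and a tool call to move; the robot and the scene stay as the last step left them, time stands still between calls to the robot, and variables do not carry over. Pictures are saved under pics/ and viewed, at most 10 in all, crops included, and the job is handed in when it is done.

Besides the shell and the picture viewer there is one more tool, called after "Call:" in YAML: its name, and indented under it one key for each argument. step_arm: Moves the arm, as the interface text tells. Its arguments: {"type":"object","properties":{"deltas":{"type":"array","items":{"type":"array"}}},"required":["deltas"]}

```bash
mkdir -p pics; python3 - <<'E'
from bench import arm
import cv2,json
s=arm.read_state();print(s)
for n in("side","top"):
    c=arm.camera(n);cv2.imwrite(f"pics/{n}0.png",c["img"][:,:,::-1]);print(n,c["camera_matrix"],c["rvec"],c["tvec"])
E
```

```text
{'clock': 0.0, 'joint_pos': array([ 1.09592316e+00,  3.59510796e-01,  1.51141442e+00, -3.28288067e-05,
        1.27250212e+00, -1.15116182e-01]), 'joint_vel': array([ 7.34837191e-04,  1.87992180e-03,  5.30249673e-04, -4.83324543e-04,
        4.09250368e-04, -9.55718226e-05]), 'effort': array([ 1.74917561e-03, -5.15383816e+01, -2.70725673e+01,  6.75905496e-02,
        3.51921993e-02, -1.72064374e-04]), 'tcp_pos': array([0.2109398 , 0.56096479, 0.22181301]), 'tcp_rot': array([ 1.78905194e-01,  9.83865890e-01, -8.82271243e-04, -2.51694072e-04]), 'ft_force': array([0.51022506, 0.09044633, 0.27757569]), 'moment': array([0.02783658, 0.03103304, 0.06117885]), 'gripper_force': 0.0, 'finger_gap': 0.08779124284785703}
side [[385.8600439    0.         254.20907424]
 [  0.         385.8600439  185.43867354]
 [  0.           0.           1.        ]] [ 1.04253822 -2.58530296  0.84747399] [0.37100053 0.46021076 0.81150802]
top [[483.2903259    0.         253.47482728]
 [  0.         483.2903259  197.63342952]
 [  0.           0.           1.        ]] [ 1.84543186 -1.77432325  0.62572947] [-0.12642825  0.53936278  1.26084035]
```

View pics/side0.png

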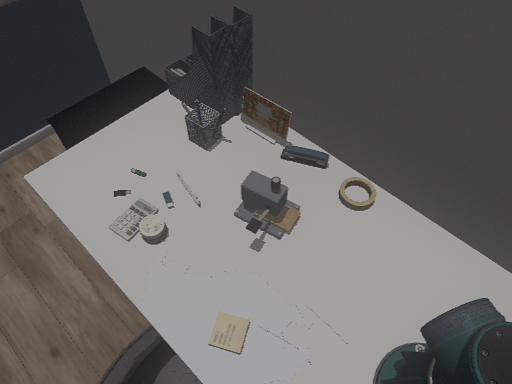

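View pics/top0.png

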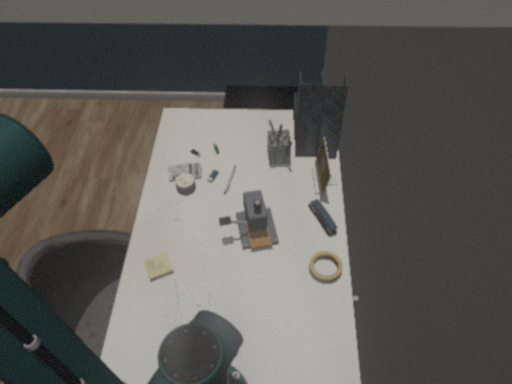

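The side view shows the press around (265,205), with its knob near (276,184) and the lever pad near (254,225). In the top view the knob is near (258,206) and the pad near (225,221). I'll enlarge both.

```bash
python3 - <<'E'
import cv2,numpy as np
a=cv2.imread("pics/side0.png")[165:255,225:310];b=cv2.imread("pics/top0.png")[180:255,210:285]
f=lambda i,s:cv2.resize(i,None,fx=s,fy=s,interpolation=cv2.INTER_CUBIC)
a=f(a,4.5);b=f(b,5.4)
h=max(a.shape[0],b.shape[0]);p=lambda i:np.vstack([i,np.zeros((h-i.shape[0],i.shape[1],3),np.uint8)])
o=np.clip(np.hstack([p(a),p(b)])*1.6,0,255).astype(np.uint8);print(a.shape,b.shape,o.shape);cv2.imwrite("pics/crop1.png",o)
E
```

```text
(405, 382, 3) (405, 405, 3) (405, 787, 3)
```

View pics/crop1.png

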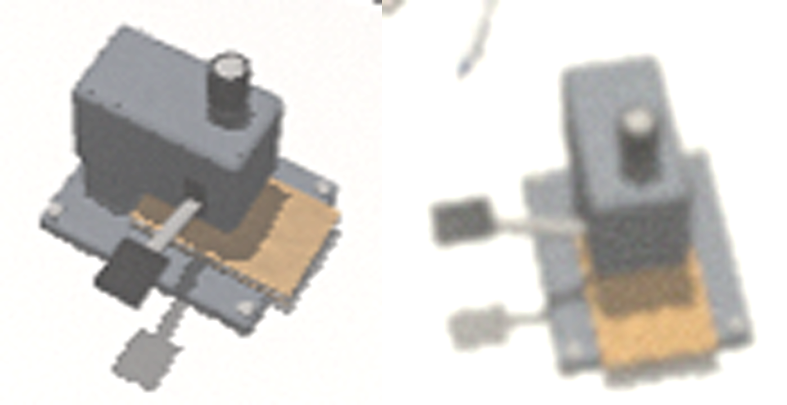

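In the crops, the knob's top centre is at side px (275.7,179.1) and top px (256.5,202.3). The pad centre is at side px (253.7,225.1) and top px (224.5,220.2).

```bash
cat > h.py <<'E'
import cv2,numpy as np
C={"side":([[385.86,0,254.209],[0,385.86,185.4387],[0,0,1]],[1.04253822,-2.58530296,0.84747399],[0.37100053,0.46021076,0.81150802]),
"top":([[483.29,0,253.4748],[0,483.29,197.6334],[0,0,1]],[1.84543186,-1.77432325,0.62572947],[-0.12642825,0.53936278,1.26084035])}
C={k:tuple(np.array(x,float) for x in v) for k,v in C.items()}
def ray(n,uv):
    K,r,t=C[n];R=cv2.Rodrigues(r)[0];d=R.T@np.linalg.inv(K)@np.array([*uv,1.]);return -R.T@t,d
def atz(n,uv,z):
    o,d=ray(n,uv);return o+d*(z-o[2])/d[2]
def proj(n,P):
    K,r,t=C[n];return cv2.projectPoints(np.array(P,float).reshape(-1,3),r,t,K,None)[0][:,0]
E
python3 - <<'E'
from h import *
k=[atz("side",(275.7,179.1),.163),atz("top",(256.5,202.3),.163)]
p=[atz("side",(253.7,225.1),.098),atz("top",(224.5,220.2),.098)]
print(k,p)
K=np.mean(k,0);P=np.mean(p,0);d=(P-K)[:2];print(np.hypot(*d),np.degrees(np.arctan2(d[1],d[0])))
# head top corners & foot corners
for n,uv,z in[("side",(225+123/4.5,165+27/4.5),.122),("side",(225+283/4.5,165+100/4.5),.122),("side",(225+75/4.5,165+95/4.5),.122),("side",(225+233/4.5,165+163/4.5),.122)]:
    print(atz(n,np.array(uv)-.4,z))
E
```

```text
[array([ 0.55480583, -0.11789702,  0.163     ]), array([ 0.55120261, -0.11365813,  0.163     ])] [array([ 0.52916808, -0.01297103,  0.098     ]), array([ 0.52816759, -0.01308612,  0.098     ])]
0.10559174130870412 103.32510807856978
[ 0.63834314 -0.11961744  0.122     ]
[ 0.5356256  -0.14496856  0.122     ]
[ 0.62359661 -0.06482997  0.122     ]
[ 0.5272166  -0.09279658  0.122     ]
```

Call:
step_arm:
  deltas:
    - [87, [0.0228, -0.0451, 0.002], -0.16]
    - [87, [0.0228, -0.0451, 0.002], -0.16]
    - [87, [0.0228, -0.0451, 0.002], -0.16]
    - [87, [0.0228, -0.0451, 0.002], -0.16]
    - [87, [0.0228, -0.0451, 0.002], -0.16]
    - [87, [0.0228, -0.0451, 0.002], -0.16]
    - [87, [0.0228, -0.0451, 0.002], -0.16]
    - [87, [0.0228, -0.0451, 0.002], -0.16]
    - [87, [0.0228, -0.0451, 0.002], -0.16]
    - [87, [0.0228, -0.0451, 0.002], -0.16]
    - [87, [0.0228, -0.0451, 0.002], -0.16]
    - [87, [0.0228, -0.0451, 0.002], -0.16]

```text
clock: 1.6
tcp_pos: [0.4851, 0.0188, 0.2465]
tcp_rot: [0.614, 0.789, -0.0, -0.0]
ft_force: [0.9, 0.4, -0.2]
finger_gap: 0.087
gripper_force: 0.0
```

Call:
step_arm:
  deltas:
    - [87, [0.0228, -0.0451, 0.002], 0]
    - [87, [0.0228, -0.0451, 0.002], 0]
    - [87, [0.0228, -0.0451, 0.002], 0]
    - [87, [0, 0, 0], 0]
    - [87, [0, 0, 0], 0]

```text
clock: 2.22
tcp_pos: [0.5524, -0.1144, 0.252]
tcp_rot: [0.613, 0.79, -0.0, -0.001]
ft_force: [-0.3, -0.1, 0.1]
finger_gap: 0.0866
gripper_force: 0.0
```

```bash
python3 - <<'E'
from bench import arm
import cv2
s=arm.read_state();print(s)
c=arm.camera("wrist");cv2.imwrite("pics/w1.png",c["img"][:,:,::-1]);print(c["camera_matrix"],c["hand_eye"])
E
```

```text
{'clock': 2.225, 'joint_pos': array([-3.26888226e-01,  2.82803237e-01,  1.54825736e+00,  4.48768337e-04,
        1.31260503e+00, -5.77490844e-01]), 'joint_vel': array([ 0.02235105, -0.01379607,  0.01526598,  0.00100387, -0.00103311,
       -0.00086437]), 'effort': array([-1.04162481e+00, -4.65093648e+01, -2.83402812e+01, -3.81535885e-02,
       -5.47894381e-02, -1.28363277e-02]), 'tcp_pos': array([ 0.55239022, -0.1143616 ,  0.25197993]), 'tcp_rot': array([ 6.13238454e-01,  7.89897131e-01, -1.34051924e-04, -1.05041323e-03]), 'ft_force': array([-0.30396682, -0.12988835,  0.14595953]), 'moment': array([ 0.00012301,  0.0226168 , -0.01800012]), 'gripper_force': 0.0, 'finger_gap': 0.08657282671223959}
[[297.31863964   0.         256.80548826]
 [  0.         297.31863964 193.63702991]
 [  0.           0.           1.        ]] [[ 1.31117565e-03 -9.67190335e-01 -2.54049479e-01  6.78231987e-02]
 [ 9.99999031e-01  1.14949446e-03  7.84864633e-04 -7.60610177e-04]
 [-4.67085019e-04 -2.54050262e-01  9.67190905e-01 -1.62570410e-01]
 [ 0.00000000e+00  0.00000000e+00  0.00000000e+00  1.00000000e+00]]
```

View pics/w1.png

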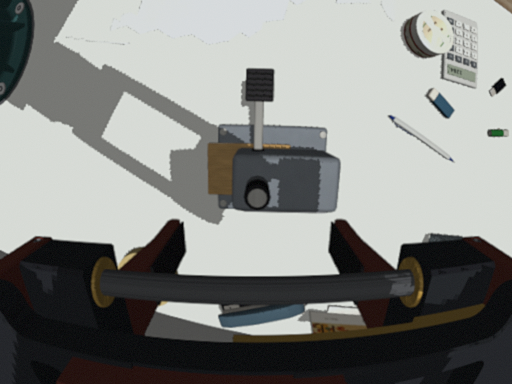

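The wrist view shows the knob top at about (257,197), the pad centre at about (260,84), and the press nearly aligned with the image axes.

```bash
cat >> h.py <<'E'
from scipy.spatial.transform import Rotation as Ro
HE=np.array([[1.31117565e-03,-9.67190335e-01,-2.54049479e-01,6.78231987e-02],[9.99999031e-01,1.14949446e-03,7.84864633e-04,-7.60610177e-04],[-4.67085019e-04,-2.54050262e-01,9.67190905e-01,-1.62570410e-01],[0,0,0,1]])
def wrist(uv,z,pos,q):
    d=(np.array(uv)-[256.805,193.637])/297.3186;r=np.hypot(*d);v=np.array([*(d/r*np.sin(r)),np.cos(r)])
    R=Ro.from_quat(q).as_matrix();o=R@HE[:3,3]+pos;w=R@HE[:3,:3]@v
    return o+w*(z-o[2])/w[2]
E
python3 - <<'E'
from h import *
im=cv2.imread("pics/w1.png")[50:230,200:350]
cv2.imwrite("pics/w1c.png",np.clip(cv2.resize(im,None,fx=3.3,fy=3.3,interpolation=cv2.INTER_CUBIC)*1.8,0,255).astype(np.uint8))
pos=[.55239,-.11436,.25198];q=[.613238,.789897,-.000134,-.00105]
K=wrist((257,197),.163,pos,q);P=wrist((260,84),.098,pos,q);d=(P-K)[:2]
print(K,P,np.hypot(*d),np.degrees(np.arctan2(d[1],d[0])),"tool y",Ro.from_quat(q).as_matrix()[:,1])
for u in[(235,151),(337,157),(336,211),(235,208)]:print(wrist(u,.122,pos,q))
E
```

```text
[ 0.55218082 -0.11561935  0.163     ] [ 0.52907928 -0.01333957  0.098     ] 0.1048562611009462 102.72761326945874 tool y [ 0.96879017  0.2478777  -0.00149949]
[ 0.52214205 -0.08625996  0.122     ]
[ 0.62308258 -0.06560375  0.122     ]
[ 0.6398774  -0.12057132  0.122     ]
[ 0.53588786 -0.1435552   0.122     ]
```

View pics/w1c.png

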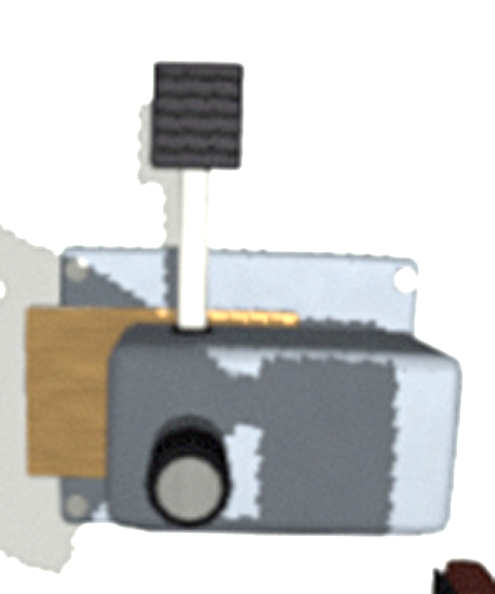

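Call:
step_arm:
  deltas:
    - [50, [0, -0.001, -0.02], 0]
    - [50, [0, 0, -0.02], 0]
    - [50, [0, 0, -0.02], 0]
    - [50, [0, 0, -0.02], 0]
    - [50, [0, 0, -0.02], 0]
    - [50, [0, 0, -0.01], 0]
    - [50, [0, 0, -0.008], 0]
    - [50, [0, 0, 0], 0]
    - [50, [0, 0, 0], 0]

```text
clock: 3.4
tcp_pos: [0.5537, -0.116, 0.1352]
tcp_rot: [0.613, 0.79, 0.0, 0.0]
ft_force: [0.3, 0.5, -0.1]
finger_gap: 0.05
gripper_force: 0.0
```

Call:
step_arm:
  deltas:
    - [10, [0, 0, 0], 0]
    - [10, [0, 0, 0], 0]
    - [10, [0, 0, 0], 0]
    - [10, [0, 0, 0], 0]
    - [10, [0, 0, 0], 0]
    - [10, [0, 0, 0], 0]
    - [10, [0, 0, 0], 0]
    - [10, [0, 0, 0], 0]

```text
clock: 4.4
tcp_pos: [0.5529, -0.1161, 0.1347]
tcp_rot: [0.613, 0.79, -0.0, -0.0]
ft_force: [-3.8, -2.5, 5.2]
finger_gap: 0.0233
gripper_force: 30.0
```

Call:
step_arm:
  deltas:
    - [10, [-0.001, 0, 0.002], 0]
    - [10, [0, 0, 0.003], 0]
    - [10, [0, 0, 0.003], 0]
    - [10, [0, 0, 0.002], 0]
    - [10, [0, 0, 0], 0]
    - [10, [0, 0, 0], 0]
    - [10, [0, 0, 0], 0]

```text
clock: 5.28
tcp_pos: [0.5527, -0.1161, 0.1447]
tcp_rot: [0.613, 0.79, 0.0, 0.0]
ft_force: [4.5, -4.1, -9.9]
finger_gap: 0.0237
gripper_force: 30.0
```

Call:
step_arm:
  deltas:
    - [10, [0, 0, 0.002], 0]
    - [10, [0, 0, 0.002], 0]
    - [10, [0, 0, 0.002], 0]
    - [10, [0, 0, 0], 0]
    - [10, [0, 0, 0], 0]

```text
clock: 5.9
tcp_pos: [0.5527, -0.1161, 0.1505]
tcp_rot: [0.613, 0.79, 0.0, 0.0]
ft_force: [3.8, -3.5, -10.4]
finger_gap: 0.0236
gripper_force: 30.0
```

Call:
step_arm:
  deltas:
    - [10, [0, 0, 0.002], 0]
    - [10, [0, 0, 0.002], 0]
    - [10, [0, 0, 0], 0]
    - [10, [0, 0, 0], 0]

```text
clock: 6.4
tcp_pos: [0.5527, -0.1161, 0.1547]
tcp_rot: [0.613, 0.79, 0.0, 0.0]
ft_force: [3.5, -3.6, -9.0]
finger_gap: 0.0233
gripper_force: 30.0
```

Call:
step_arm:
  deltas:
    - [10, [0, 0, 0.002], 0]
    - [10, [0, 0, 0.001], 0]
    - [10, [0, 0, 0], 0]
    - [10, [0, 0, 0], 0]

```text
clock: 6.9
tcp_pos: [0.5527, -0.1161, 0.1575]
tcp_rot: [0.613, 0.79, 0.0, 0.0]
ft_force: [4.5, -3.3, -11.0]
finger_gap: 0.0236
gripper_force: 30.0
```

Call:
step_arm:
  deltas:
    - [10, [0, 0, 0.001], 0]
    - [10, [0, 0, 0.001], 0]
    - [10, [0, 0, 0], 0]
    - [10, [0, 0, 0], 0]

```text
clock: 7.4
tcp_pos: [0.5527, -0.1161, 0.1595]
tcp_rot: [0.613, 0.79, 0.0, 0.0]
ft_force: [4.5, -3.6, -9.4]
finger_gap: 0.0231
gripper_force: 30.0
```

Call:
step_arm:
  deltas:
    - [10, [0, 0, 0.001], 0]
    - [10, [0, 0, 0.001], 0]
    - [10, [0, 0, 0], 0]
    - [10, [0, 0, 0], 0]

```text
clock: 7.9
tcp_pos: [0.5527, -0.1161, 0.1615]
tcp_rot: [0.613, 0.79, 0.0, 0.0]
ft_force: [3.9, -3.1, -11.5]
finger_gap: 0.0232
gripper_force: 30.0
```

Call:
step_arm:
  deltas:
    - [10, [0, 0, 0.001], 0]
    - [10, [0, 0, 0.001], 0]
    - [10, [0, 0, 0], 0]
    - [10, [0, 0, 0], 0]

```text
clock: 8.4
tcp_pos: [0.5527, -0.1161, 0.1634]
tcp_rot: [0.613, 0.79, 0.0, 0.0]
ft_force: [5.4, -3.8, -11.6]
finger_gap: 0.0237
gripper_force: 30.0
```

Call:
step_arm:
  deltas:
    - [10, [0, 0, 0.001], 0]
    - [10, [0, 0, 0.001], 0]
    - [10, [0, 0, 0], 0]
    - [10, [0, 0, 0], 0]

```text
clock: 8.9
tcp_pos: [0.5527, -0.116, 0.1648]
tcp_rot: [0.613, 0.79, 0.0, 0.0]
ft_force: [5.6, -4.3, -14.7]
finger_gap: 0.0232
gripper_force: 30.0
```

Call:
step_arm:
  deltas:
    - [10, [0, 0, 0.001], 0]
    - [10, [0, 0, 0], 0]
    - [10, [0, 0, 0], 0]

```text
clock: 9.28
tcp_pos: [0.5527, -0.1161, 0.1656]
tcp_rot: [0.613, 0.79, 0.0, 0.0]
ft_force: [5.6, -4.0, -17.6]
finger_gap: 0.0238
gripper_force: 30.0
```

Call:
step_arm:
  deltas:
    - [10, [0, 0, 0], 0]
    - [10, [0, 0, 0], 0]

```text
clock: 9.52
tcp_pos: [0.5527, -0.1161, 0.1655]
tcp_rot: [0.613, 0.79, 0.0, 0.0]
ft_force: [6.4, -4.6, -17.9]
finger_gap: 0.0234
gripper_force: 30.0
```

Call:
step_arm:
  deltas:
    - [10, [0, 0, 0.0005], 0]
    - [10, [0, 0, 0], 0]
    - [10, [0, 0, 0], 0]

```text
clock: 9.9
tcp_pos: [0.5527, -0.1161, 0.1659]
tcp_rot: [0.613, 0.79, 0.0, 0.0]
ft_force: [6.5, -3.9, -18.9]
finger_gap: 0.0233
gripper_force: 30.0
```

Call:
step_arm:
  deltas:
    - [10, [0, 0, -0.001], 0]
    - [10, [0, 0, -0.001], 0]
    - [10, [0, 0, -0.001], 0]
    - [10, [0, 0, -0.001], 0]
    - [10, [0, 0, 0], 0]
    - [10, [0, 0, 0], 0]

```text
clock: 10.65
tcp_pos: [0.5527, -0.1161, 0.1629]
tcp_rot: [0.613, 0.79, 0.0, 0.0]
ft_force: [4.7, -3.8, -11.2]
finger_gap: 0.0231
gripper_force: 30.0
```

Call:
step_arm:
  deltas:
    - [10, [0, 0, -0.001], 0]
    - [10, [0, 0, 0], 0]
    - [10, [0, 0, 0], 0]

```text
clock: 11.02
tcp_pos: [0.5527, -0.1161, 0.162]
tcp_rot: [0.613, 0.79, 0.0, 0.0]
ft_force: [3.7, -4.3, -10.0]
finger_gap: 0.024
gripper_force: 30.0
```

Call:
step_arm:
  deltas:
    - [10, [0, 0, -0.001], 0]
    - [10, [0, 0, 0], 0]
    - [10, [0, 0, 0], 0]

```text
clock: 11.4
tcp_pos: [0.5528, -0.1161, 0.1613]
tcp_rot: [0.613, 0.79, 0.0, 0.0]
ft_force: [4.2, -3.4, -9.6]
finger_gap: 0.0234
gripper_force: 30.0
```

Call:
step_arm:
  deltas:
    - [10, [0, 0, -0.001], 0]
    - [10, [0, 0, 0], 0]
    - [10, [0, 0, 0], 0]

```text
clock: 11.78
tcp_pos: [0.5528, -0.1161, 0.161]
tcp_rot: [0.613, 0.79, 0.0, 0.001]
ft_force: [1.6, -3.0, 2.7]
finger_gap: 0.0234
gripper_force: 30.0
```

Call:
step_arm:
  deltas:
    - [10, [0, 0, -0.001], 0]
    - [10, [0, 0, 0], 0]
    - [10, [0, 0, 0], 0]

```text
clock: 12.15
tcp_pos: [0.5528, -0.1162, 0.1608]
tcp_rot: [0.613, 0.79, 0.0, 0.001]
ft_force: [-1.6, -2.1, 10.3]
finger_gap: 0.0232
gripper_force: 30.0
```

The catch is carrying the load: the force reversed sign and z is held. I'll unload and release.

Call:
step_arm:
  deltas:
    - [10, [0, 0, 0.001], 0]
    - [10, [0, 0, 0], 0]
    - [50, [0, 0, 0], 0]
    - [50, [0, 0, 0], 0]
    - [50, [0, 0, 0], 0]
    - [50, [0, 0, 0], 0]
    - [50, [0, 0, 0], 0]
    - [50, [0, 0, 0], 0]

```text
clock: 13.15
tcp_pos: [0.5522, -0.1159, 0.1601]
tcp_rot: [0.613, 0.79, -0.0, -0.0]
ft_force: [-0.1, 0.2, 0.6]
finger_gap: 0.05
gripper_force: 0.0
```

Call:
step_arm:
  deltas:
    - [50, [0, 0, 0.01], 0]
    - [50, [0, 0, 0.02], 0]
    - [50, [0, 0, 0.03], 0]
    - [50, [0, 0, 0.03], 0]
    - [50, [0, 0, 0.02], 0]
    - [50, [0, 0, 0], 0]
    - [50, [0, 0, 0], 0]

```text
clock: 14.02
tcp_pos: [0.5518, -0.1158, 0.2696]
tcp_rot: [0.613, 0.79, -0.0, -0.0]
ft_force: [0.5, 1.1, 0.3]
finger_gap: 0.0503
gripper_force: 0.0
```

```bash
python3 - <<'E'
from bench import arm
import cv2,numpy as np
c=arm.camera("side")["img"][:,:,::-1];w=arm.camera("wrist")["img"][:,:,::-1]
a=cv2.resize(c[150:255,225:325],(400,420),interpolation=2);b=cv2.resize(w[50:260,190:380],(380,420),interpolation=2)
cv2.imwrite("pics/s2.png",np.clip(np.hstack([a,b])*1.6,0,255).astype(np.uint8))
E
```

```text
(no output)
```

View pics/s2.png

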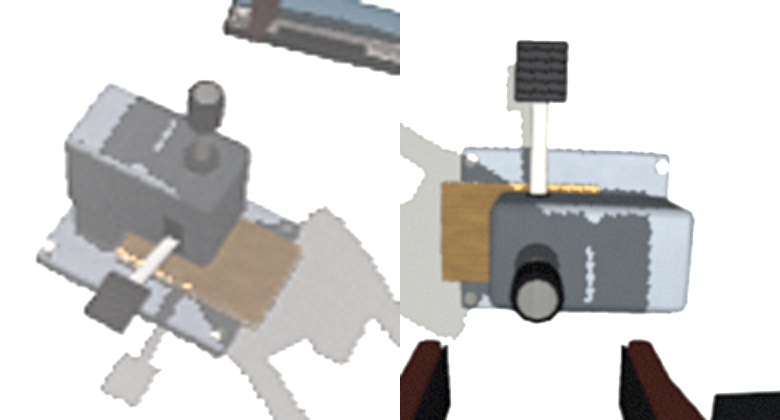

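The knob stands raised on the catch (side crop about (205,105), with the rod visible) and the lever is at rest. Next I move over the pad with the fingers shut.

Call:
step_arm:
  deltas:
    - [0, [-0.006, 0.0265, 0], 0]
    - [0, [-0.006, 0.0265, 0], 0]
    - [0, [-0.006, 0.0265, 0], 0]
    - [0, [-0.006, 0.0265, 0], 0]
    - [0, [0, 0, -0.03], 0]
    - [0, [0, 0, -0.04], 0]
    - [0, [0, 0, -0.04], 0]
    - [0, [0, 0, -0.03], 0]
    - [0, [0, 0, -0.02], 0]
    - [0, [0, 0, 0], 0]
    - [0, [0, 0, 0], 0]

```text
clock: 15.5
tcp_pos: [0.5284, -0.01, 0.1104]
tcp_rot: [0.613, 0.79, -0.0, -0.0]
ft_force: [-0.4, -0.0, -0.0]
finger_gap: 0.0003
gripper_force: 0.0
```

Call:
step_arm:
  deltas:
    - [0, [0, 0, -0.005], 0]
    - [0, [0, 0, -0.005], 0]
    - [0, [0, 0, -0.005], 0]
    - [0, [0, 0, -0.005], 0]
    - [0, [0, 0, 0], 0]

```text
clock: 16.12
tcp_pos: [0.5282, -0.0095, 0.09]
tcp_rot: [0.613, 0.79, 0.0, -0.0]
ft_force: [-0.4, 3.6, 4.0]
finger_gap: 0.0002
gripper_force: 2.4
```

Call:
step_arm:
  deltas:
    - [0, [0, 0.001, -0.004], 0]
    - [0, [0, 0.001, -0.004], 0]
    - [0, [0, 0.001, -0.003], 0]
    - [0, [0, 0, -0.002], 0]
    - [0, [0, 0, -0.001], 0]
    - [0, [0, 0, 0], 0]

```text
clock: 16.88
tcp_pos: [0.528, -0.0068, 0.076]
tcp_rot: [0.613, 0.79, -0.0, -0.0]
ft_force: [-1.2, 3.7, 2.8]
finger_gap: 0.0004
gripper_force: 1.8
```

```bash
python3 - <<'E'
from bench import arm
import cv2,numpy as np
print(arm.read_state()["tcp_pos"],arm.read_state()["ft_force"])
c=arm.camera("side")["img"][:,:,::-1];w=arm.camera("wrist")["img"][:,:,::-1]
a=cv2.resize(c[150:255,225:325],(400,420),interpolation=2);b=cv2.resize(w[100:310,170:360],(380,420),interpolation=2)
cv2.imwrite("pics/s3.png",np.clip(np.hstack([a,b])*1.6,0,255).astype(np.uint8))
E
```

```text
[ 0.52796858 -0.00677433  0.07599351] [-1.21056769  3.74960562  2.78310954]
```

View pics/s3.png

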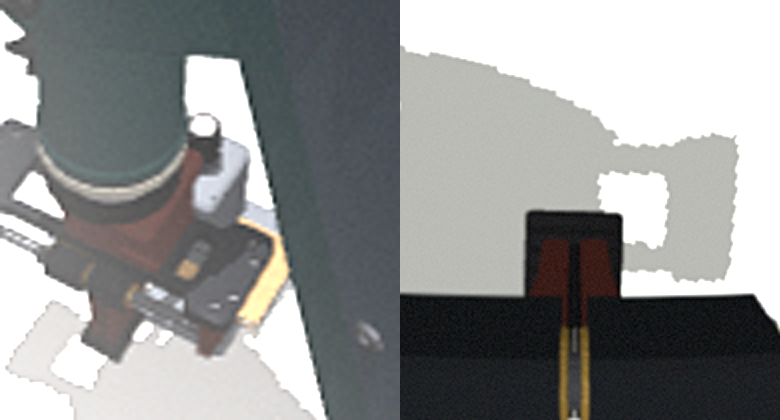

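The knob top is now at about side px (276,180), down from about 172 when raised, so the striker has tripped. I'll back off straight up and check.

Call:
step_arm:
  deltas:
    - [0, [0, -0.001, 0.01], 0]
    - [0, [0, 0, 0.02], 0]
    - [0, [0, 0.01, 0.04], 0]
    - [0, [0, 0.04, 0.04], 0]
    - [0, [0, 0.05, 0.03], 0]
    - [0, [0, 0.05, 0], 0]
    - [0, [0, 0.05, 0], 0]
    - [0, [0, 0, 0], 0]
    - [0, [0, 0, 0], 0]

```text
clock: 18.1
tcp_pos: [0.5284, 0.1913, 0.2164]
tcp_rot: [0.613, 0.79, -0.0, 0.001]
ft_force: [0.3, -0.4, 0.6]
finger_gap: 0.0007
gripper_force: 0.0
```

```bash
python3 - <<'E'
from bench import arm
from h import *
print(arm.read_state()["ft_force"])
for z in(.157,.163,.19):print(z,proj("side",[.5522,-.1157,z])[0],proj("top",[.5522,-.1157,z])[0])
c=arm.camera("side")["img"][:,:,::-1]
o=cv2.imread("pics/side0.png")
f=lambda i:cv2.resize(i[165:255,230:310],(390,439),interpolation=2)
cv2.imwrite("pics/s4.png",np.clip(np.hstack([f(o),f(c)])*1.6,0,255).astype(np.uint8))
E
```

```text
[ 0.2786766  -0.37643145  0.57596797]
0.157 [275.76865605 181.64629369] [257.19520538 203.29695917]
0.163 [275.88997397 180.19389683] [257.17793114 202.06500414]
0.19 [276.45150629 173.47133035] [257.09884837 196.42502089]
```

View pics/s4.png

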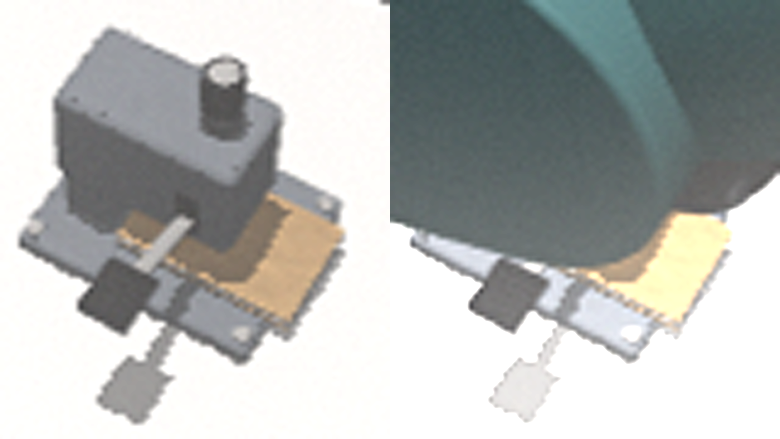

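The lever pad is back at its rest position, but the arm hides the knob. I'll move away and compare the knob height.

Call:
step_arm:
  deltas:
    - [0, [-0.025, 0.04, 0.003], 0]
    - [0, [-0.025, 0.04, 0.003], 0]
    - [0, [-0.025, 0.04, 0], 0]
    - [0, [-0.025, 0.04, 0], 0]
    - [0, [-0.025, 0.04, 0], 0]
    - [0, [-0.025, 0.04, 0], 0]
    - [0, [-0.025, 0.04, 0], 0]
    - [0, [-0.025, 0.04, 0], 0]
    - [0, [0, 0, 0], 0]
    - [0, [0, 0, 0], 0]

```text
clock: 19.4
tcp_pos: [0.3292, 0.5107, 0.222]
tcp_rot: [0.613, 0.79, -0.0, 0.0]
ft_force: [0.5, -0.1, 0.1]
finger_gap: 0.0002
gripper_force: 0.0
```

```bash
python3 - <<'E'
from bench import arm
from h import *
print(arm.read_state()["ft_force"])
c=arm.camera("side")["img"][:,:,::-1]
o=cv2.imread("pics/side0.png")
f=lambda i:cv2.resize(i[165:255,230:310],(390,439),interpolation=2)
cv2.imwrite("pics/s5.png",np.clip(np.hstack([f(o),f(c)])*1.6,0,255).astype(np.uint8))
E
```

```text
[ 0.54020352 -0.128179    0.08318748]
```

View pics/s5.png

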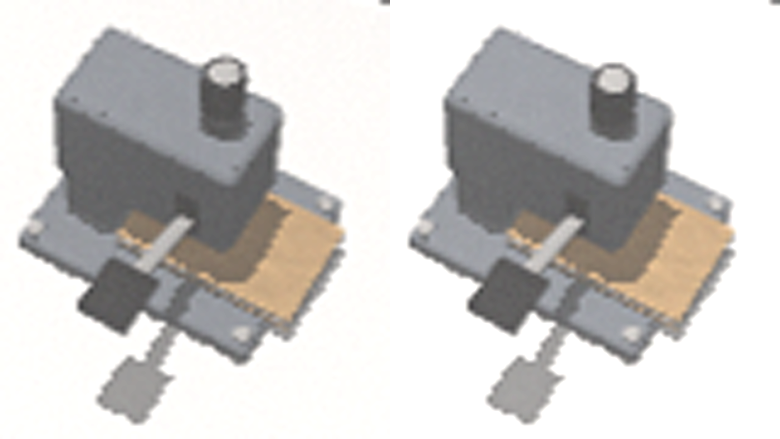

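Compared with the start, the knob top sits about 6.5 crop pixels lower (row 57 to 63.5), which is about 5.5 mm. So the post is home, and the lever is back at rest.

```bash
python3 -c "
from bench import arm
print(arm.sign_off())"
```

```text
the job is handed in; nothing more can be done
None
```

I handed the job in with the post driven home by the spring's blow: the catch held the striker alone, the lever tripped it and sprang back, and the knob now sits about 5.5 mm below its start; the sign-off returned no verdict.

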